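Clamp a thin brass tube in the yoke vise

ROBOT

A 6-joint arm with a two-finger parallel gripper is mounted at the origin on the work surface. World frame = base frame: x ahead of the robot, y to its left, z up, the work surface at z = 0. Lengths are in m, angles in rad, forces in N, time in s.
With the tool pointing down it reaches from about 0.35 to 0.85 m from the base axis. Payload 8.1 kg.
Tool frame: the origin (TCP) lies on the centre line of the jaws, within the pads' length; the fingertips stand 22 mm ahead of it and the grasp point (between the pads) lies 3 mm ahead of it; z points along the fingers, y is the line along which they close (so a half turn about z gives the same grasp; the last joint's range is limited). The gripper opens to 93 mm and grips with 3 to 60 N. Pads are 15 mm wide; open, the fingers measure 128 mm over their backs; the gripper's body (75 mm by 188 mm) begins 65 mm behind the grasp point.
Start: joints at [1.228, 0.13, 1.488, -0, 1.523, -0.085], TCP at [0.153, 0.58, 0.241] pointing down, gripper open.
Joint ranges: [-2.96, 2.96], [-0.89, 2.26], [0.02, 2.5], [-1.34, 4.48], [0, 2.73], [-2.66, 2.66]. Speed limits (rad/s): [2.39, 2.39, 2.79, 3.14, 3.14, 3.14].

INTERFACE

Orientations are given as a unit quaternion [x, y, z, w].
In Python, from rig import arm gives the robot as it stands. Calls block until the motion is done:
- arm.move_ptp(position, orientation): joint-space move of the TCP to a pose.
- arm.move_l(position, attitude=None, feed=0.15, contact_N=None): straight line of the TCP; attitude=None keeps the orientation; feed is the mean speed in m/s. With contact_N (N) it stops when the force on the tool has changed by that much, and returns True; else False.
- arm.goto_joints(angles): joint-space move.
- arm.set_gripper(opening, force=None): finger opening in m; force is the grip in N (None keeps the last); returns when the fingers have stopped.
- arm.hold(seconds).
- arm.ik(position, orientation): joint angles nearest the present ones, or None.
- arm.snapshot(name): name is "side" or "top" or "wrist"; returns a dict with "image" (400x640x3 uint8, red, green, blue), "fx", "fy", "cx", "cy" (pixels), "xyz" and "attitude" of the camera in the world; the wrist camera has in their place "tool_from_camera" (4x4, takes a point from camera to tool coordinates, whose origin is the TCP and whose axes are the flange's). Camera axes: x right, y up, looking along -z (the intrinsics and any distortion apply to the point x, -y, -z); pixel columns grow to the right and rows downward; lengths in m; the calibration is good to about 2 mm. A picture is of the moment at which its call begins: read the wrist's pose just before it. There is no depth.
A pose or a line that the arm cannot do raises arm.IKError and nothing moves.
- arm.close_job(): hands the job in; it is judged then, once.
Readings, each from a call of its own:
- arm.current_t(): time.
- arm.current_joint_positions(): joint angles.
- arm.current_dq(): joint speeds.
- arm.current_joint_efforts(): joint torques, N m.
- arm.current_position(): TCP position.
- arm.current_eef_rot(): TCP orientation.
- arm.current_wrist_force(): force on the tool from outside, world axes, zero at the start.
- arm.current_torque(): the same for the moment, N m.
- arm.current_width(): finger opening in m.
- arm.current_grip_force(): force on a finger pad.
Only numpy, scipy, OpenCV 4.12 (cv2) and the standard library are available. Lean on these libraries where they do the work, as an engineer would, in place of code of your own. Each camera call takes 0.05 s, during which the arm holds its last target. There are 200 camera calls.

TASK

Take the brass tube from its wooden rest, lay it in the V bed of the tube vise and slide it endwise under the jaw until it is fully home against the red end stop. Then turn the vise's T-handle clockwise until its rising resistance shows that the tube is firmly clamped, but go no further, because the thin wall dents if the screw is forced. Let go of everything, leave the tube clamped and leave the other things on the bench alone.

Things in the scene. Friction and masses are not known exactly. Their poses are not given: they have to be found in the camera images.
- vise: Blue-grey cast yoke vise for tubes, fixed. Origin: underside of its base plate (124 x 150 x 12 mm, local y -55 to +95), below the vertical screw axis; z up. The yoke stands over y = 0: two legs at x = +-46 mm and a bridge 108 mm wide in x, 34 mm thick in y, top at z = 132 mm, brass collar to 144 mm. Load tubes lengthwise along local y from the open +y side.
- vise_seat (a point): Where the tube's centre is when it is home: 55 mm along local y, 56 mm above the vise's origin; axes as the vise's. The tube lies in a steel V bed: 90 degree groove along y, from 85 mm before to 15 mm past this point in y, edges 14 mm either side, 3 mm above the seated tube's axis. Beyond +15 mm only the base plate (12 mm high) lies below the tube.
- vise_stop (a point): Middle of the red end stop's face, which looks to the vise's +y, 85 mm from vise_seat; a tube that is home touches it with its end. It is rigid.
- handle_bar (a point): Middle of the steel T-handle's bar, on the vertical screw axis, 178 mm above the vise's origin; it stays at this height as the handle turns. The bar is 13 x 13 mm in section, 99 mm long over its red ball ends (17 mm); under it a 12 mm stem, with 34 mm free between the bar's middle and the collar below. The point's x axis lies along the bar, z up.
- handle_end (a point): Centre of one red ball end of the T-bar, 41 mm from the screw axis. Friction in the screw is the same whatever the load: while the handle is turned clockwise the torque felt is the free 0.32 N m plus the clamping part; with the hand at rest it may read anything within 0.32 N m either side of the clamping part, so compare readings taken in the same way, after equal steps.
- handle (a joint): Turn of the T-handle, rad; grows clockwise seen from above and lowers the jaw 4 mm per rad; at 0 the bar lies along the vise's x axis. Range 0 to 4.4, starts within 0 to 1.0. The stiff screw takes about 0.32 N m to turn freely and stays where it is left. Well clamped is 25 to 80 N on the tube, 0.1 to 0.32 N m above free turning: aim at 0.2 above. More dents the tube.
- jaw: Dark steel jaw block 60 x 26 x 18 mm; origin: centre of its underside. A sprung copper pad hangs under it, its face 9 to 15 mm below the origin, different each time and not measured, so where it meets the tube is not known beforehand. It starts 3.5 to 13.5 mm above a seated tube. Once it touches, force grows about 115 N per rad of the handle, torque 0.46 N m per rad.
- tube: Thin-walled brass tube, 16 mm in diameter, 170 mm long, 0.14 kg, both ends alike. x runs along it; lies on two V posts of the rest at the start. The origin is on its outside at mid length: use tube_center.
- tube_center (a point): Centre of the tube, on its axis at mid length; x along the tube.
- rest: Low wooden rest, 170 x 64 mm base plate 10 mm thick, with two 12 mm thick notched posts 68 mm either side of the middle along its x axis; the tube's axis lies 45 mm above the bench along x. Origin: centre of the underside. Fixed.
- cup0: Polished brass lamp cup, 84 mm across the foot, 60 mm high, loose. Origin: centre of the underside. Leave alone.
- cup1: Another brass cup, as cup0. Leave alone.
- cup2: Another brass cup, as cup0. Leave alone.
- bowl: Terracotta bowl, 90 mm across, 60 mm high, loose. Leave alone.
- hammer: Hammer with wooden handle, 260 mm long, lying on the bench. Leave alone.
- wrench: Steel wrench, 180 mm long, 8 mm thick, lying flat. Leave alone.
- puck: Dark round wooden block, 90 mm across, 22 mm high. Leave alone.
There are look-alikes about, which are no part of the job. What is meant by the tube is not white, and is the smaller of those in its own colour.

How it is judged:
On the way, in this order (a step that is already met when the one before it is completed fails the run):
1. the tube lies in the V bed, home against the end stop, not yet clamped (y of tube_center in the frame of vise between 0.05 and 0.0585 m and x of tube_center in the frame of vise between -0.004 and 0.004 m and z of tube_center in the frame of vise between 0.052 and 0.06 m and angle between the x axis of tube and the y axis of vise, either way round below 0.05 rad and contact force between jaw and tube below 3 N), for 0.2 s.
2. the jaw is screwed down firmly on the tube, still home (y of tube_center in the frame of vise between 0.05 and 0.0585 m and x of tube_center in the frame of vise between -0.004 and 0.004 m and z of tube_center in the frame of vise between 0.052 and 0.06 m and angle between the x axis of tube and the y axis of vise, either way round below 0.05 rad and contact force between jaw and tube between 25 and 80 N), for 0.3 s.
At the end, for the whole second after the job is handed in: The tube lies at rest in the V bed (axis within 4 mm of the seated line, within 0.05 rad of the groove), its end within 3.5 mm of the end stop, the jaw clamps it with 25 to 80 N, and the fingers touch nothing (all of step 2 and linear speed of tube below 0.01 m/s and contact force between the fingers and anything else below 0.5 N).
It fails at once if the jaw presses the tube with more than 80 N and dents it (contact force between jaw and tube above 80 N).
It fails at once if a bystander (cup, bowl, hammer, wrench or round block) is knocked more than 20 mm away (distance of any of cup0, cup1, cup2, bowl, hammer, wrench, puck from where it was at the start of the episode above 0.02 m).
It also fails if it takes over 72 s, if anything falls off the work surface, if the arm or the gripper's body presses on something with over 40 N, if the wrist force passes 120 N, or if a joint passes its speed limit or range.

## Working session

There is one attempt and no reset: what is moved stays moved. The work goes in short steps, each a Python script; the robot and the scene stay as the last script left them, time stands still between calls to the robot, and variables do not carry over. Pictures are saved under pics/ and viewed, at most 10 in all, crops included, and the job is handed in when it is done.

```bash
ls; mkdir -p pics
python3 - <<'E'
from rig import arm
import cv2,numpy as np,pickle
d={}
for n in ("top","side"):
    s=arm.snapshot(n); d[n]=s
    cv2.imwrite(f"pics/{n}0.png",s["image"][:,:,::-1])
    print(n,{k:np.round(v,4).tolist() if not isinstance(v,str) else v for k,v in s.items() if k!="image"})
pickle.dump(d,open("s0.pkl","wb"))
print(arm.current_t(),arm.current_eef_rot(),arm.current_width(),arm.current_position())
E
```

```text
pics
top {'fx': 405.7364, 'fy': 405.7364, 'cx': 319.8074, 'cy': 203.3204, 'xyz': [0.5002, -0.0272, 1.1849], 'attitude': [-0.0329, 0.0178, 0.7132, -0.6999]}
side {'fx': 445.3879, 'fy': 445.3879, 'cx': 322.2413, 'cy': 197.4908, 'xyz': [0.4337, -0.9647, 1.1747], 'attitude': [0.361, -0.02, -0.061, 0.9304]}
0.1 [ 1.28528050e-01  9.91705516e-01 -8.27571725e-04 -1.56706615e-04] 0.09300393205257328 [0.15280076 0.57971603 0.23967869]
```

View pics/top0.png

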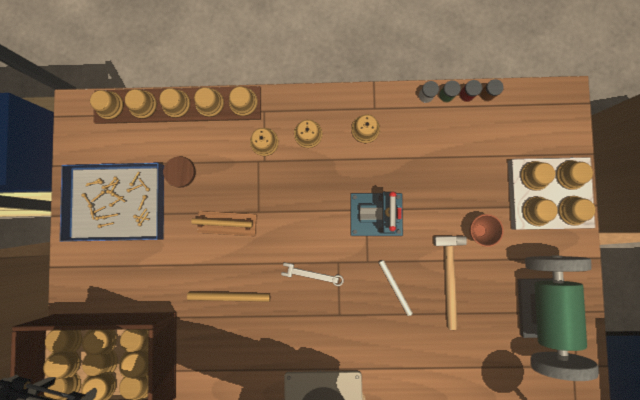

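View pics/side0.png

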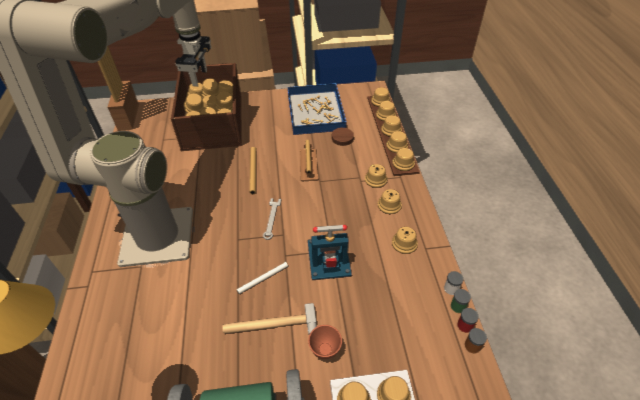

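The top view shows the candidates for the tube: brass tube on the rest at (222,222), a longer brass rod lying on the bench at (228,296), and a white tube at (395,288). The one on the rest is brass and shorter, so I choose it. The vise is at (377,214) with its bed opening to the left (world +y), and the handle's red balls are near (393,195) and (398,228).

```bash
cat > h.py <<'E'
from rig import arm
import cv2,numpy as np
from scipy.spatial.transform import Rotation as R
def pose(s):
    "camera rotation and position in world (axes x right, y up, -z forward)"
    return s["R"] if "R" in s else R.from_quat(s["attitude"]).as_matrix(), np.array(s["xyz"])
def ray(s,uv):
    M,c=pose(s); uv=np.atleast_2d(np.asarray(uv,float))
    d=np.c_[(uv[:,0]-s["cx"])/s["fx"],-(uv[:,1]-s["cy"])/s["fy"],-np.ones(len(uv))]
    return c,d@M.T
def onplane(s,uv,z):
    c,d=ray(s,uv); return c+d*((z-c[2])/d[:,2])[:,None]
def wrist(name=None):
    p=np.array(arm.current_position()); q=R.from_quat(arm.current_eef_rot()).as_matrix()
    s=arm.snapshot("wrist"); T=np.array(s["tool_from_camera"])
    s["R"]=q@T[:3,:3]; s["xyz"]=p+q@T[:3,3]
    if name: cv2.imwrite(f"pics/{name}.png",s["image"][:,:,::-1])
    return s
def tri(obs):
    "least-squares point from [(snap,uv),...], and residual distances"
    A=np.zeros((3,3));b=np.zeros(3);L=[]
    for s,uv in obs:
        c,d=ray(s,uv); d=d[0]/np.linalg.norm(d[0]); P=np.eye(3)-np.outer(d,d); A+=P;b+=P@c;L.append((P,c))
    x=np.linalg.solve(A,b); return x,[np.linalg.norm(P@(x-c)) for P,c in L]
def down(yaw):
    "tool pointing down, tool y axis (closing line) at angle yaw from world x... tool x at yaw"
    return (R.from_euler("z",yaw)*R.from_euler("x",np.pi)).as_quat()
E
python3 - <<'E'
from h import *
import pickle
d=pickle.load(open("s0.pkl","rb")); t=d["top"]
print("tube",onplane(t,[(192,222),(253,224)],.045).round(3).tolist())
print("base",onplane(t,[(351,194),(351,236),(403,236),(403,193)],.012).round(3).tolist())
print("bar",onplane(t,[(392,195),(400,228)],.178).round(3).tolist())
s=arm.snapshot("wrist"); print(np.round(s["tool_from_camera"],4).tolist(),s["fx"],s["cx"],s["cy"],[k for k in s])
print(R.from_quat(arm.current_eef_rot()).as_matrix().round(3).tolist())
im=t["image"]; c=cv2.resize(im[180:245,170:420],None,fx=3.2,fy=3.2,interpolation=cv2.INTER_CUBIC); cv2.imwrite("pics/c0.png",c[:,:,::-1])
E
```

```text
tube [[0.536, 0.359, 0.045], [0.528, 0.186, 0.045]]
base [[0.61, -0.094, 0.012], [0.489, -0.091, 0.012], [0.486, -0.24, 0.012], [0.61, -0.244, 0.012]]
bar [[0.59, -0.186, 0.178], [0.508, -0.203, 0.178]]
[[0.0, 0.9663, 0.2574, 0.0719], [1.0, 0.0001, -0.0004, -0.0001], [-0.0004, 0.2574, -0.9663, -0.1439], [0.0, 0.0, 0.0, 1.0]] 321.5233637059801 312.6207945899602 199.39370604292043 ['image', 'fx', 'fy', 'cx', 'cy', 'tool_from_camera']
[[-0.967, 0.255, -0.0], [0.255, 0.967, -0.001], [0.0, -0.001, -1.0]]
```

View pics/c0.png

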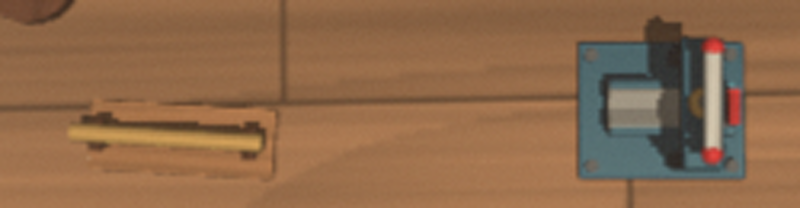

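The crop confirms the short brass tube on the wooden rest (crop 70–263, 130–140). In the vise, the grey bed opens to the left, the handle bar runs along world x with red balls at (713,46) and (713,156), and the red stop shows at (735,107).

Run:
```python
from h import *
import pickle
q=down(np.pi/2); d={}
for n,p in dict(t1=(.49,.27,.24),t2=(.57,.27,.24),v1=(.59,-.16,.30),v2=(.51,-.16,.30)).items():
    arm.move_ptp(np.array(p),q); d[n]=wrist(n)
    print(n,arm.current_t(),np.round(arm.current_joint_positions(),2))
pickle.dump(d,open("s1.pkl","wb"))
a=np.vstack([np.hstack([d["t1"]["image"],d["t2"]["image"]]),np.hstack([d["v1"]["image"],d["v2"]["image"]])])
cv2.imwrite("pics/m1.png",cv2.resize(a,(800,500),interpolation=cv2.INTER_AREA)[:,:,::-1])
```

```text
t1 1.875 [0.41 0.02 1.6  0.   1.52 0.41]
t2 2.3417 [0.36 0.21 1.4  0.   1.53 0.36]
v1 3.9917 [-0.35  0.14  1.37  0.    1.63 -0.35]
v2 4.4583 [-0.4  -0.07  1.58  0.    1.63 -0.4 ]
```

View pics/m1.png

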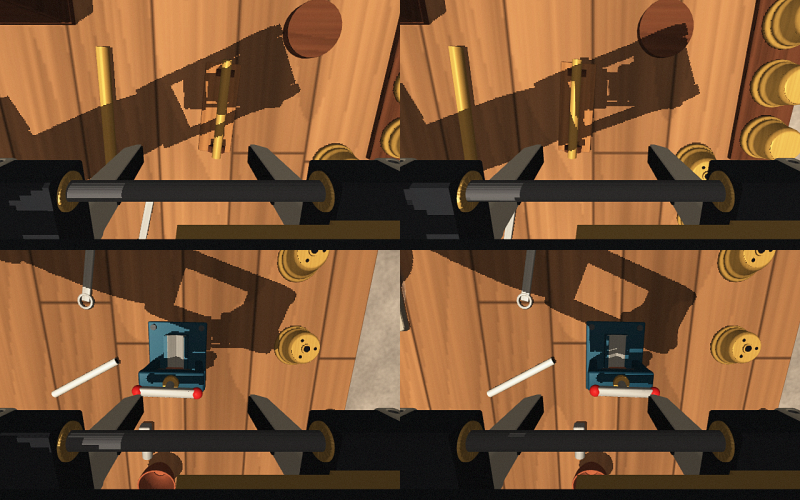

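Wrist views (t1, t2 above; v1, v2 below) show the tube on the rest (about (222,110) and (573,110)). The vise's bed opening points up (world +y), and the handle balls are at about (135,392)/(197,394) and (594,391)/(655,392).

Run:
```python
from h import *
import pickle
d=pickle.load(open("s1.pkl","rb"))
roi=dict(t1=(300,80,420,270),t2=(235,80,340,270),v1=(190,100,360,245),v2=(270,100,440,245))
tiles=[]
def comps(m,a):
    n,l,st,ce=cv2.connectedComponentsWithStats(m.astype(np.uint8)); return [(l==i) for i in range(1,n) if st[i,4]>a]
for n,(x0,y0,x1,y1) in roi.items():
    im=d[n]["image"]; h=cv2.cvtColor(im,cv2.COLOR_RGB2HSV).astype(int); M=np.zeros(im.shape[:2],bool); M[y0:y1,x0:x1]=1
    if n[0]=="t":
        m=M&(h[...,0]>=20)&(h[...,0]<=32)&(h[...,1]>90)
        m=cv2.morphologyEx(m.astype(np.uint8),cv2.MORPH_CLOSE,np.ones((3,3)))
        c=max(comps(m,20),key=lambda c:c.sum()); ys,xs=np.nonzero(c); print(n,len(xs),xs.min(),xs.max(),ys.min(),ys.max(),cv2.minAreaRect(np.c_[xs,ys].astype(np.float32)))
        m=c
    else:
        r=M&((h[...,0]<5)|(h[...,0]>174))&(h[...,1]>170)&(h[...,2]>60)
        for c in comps(r,15):
            ys,xs=np.nonzero(c); print(n,"red",len(xs),xs.mean().round(1),ys.mean().round(1),cv2.minEnclosingCircle(np.c_[xs,ys].astype(np.float32)))
        b=M&(h[...,0]>=90)&(h[...,0]<=115)&(h[...,1]>90)
        c=max(comps(b,50),key=lambda c:c.sum()); ys,xs=np.nonzero(c); print(n,"blue",len(xs),xs.min(),xs.max(),ys.min(),ys.max())
        m=r|c
    o=im.copy(); e=m.astype(np.uint8)-cv2.erode(m.astype(np.uint8),np.ones((3,3))); o[e>0]=(0,255,0)
    for z in (im,o): 
        k=z[y0:y1,x0:x1]; k=cv2.resize(k,(200,int(200*k.shape[0]/k.shape[1])) if n[0]=="t" else (400,341),interpolation=cv2.INTER_NEAREST)
        tiles.append(k)
cv2.imwrite("pics/c1.png",np.hstack(tiles[4:8:2])[:,:,::-1])
a=[cv2.resize(t,(200,300)) for t in tiles[:4]]; cv2.imwrite("pics/c2.png",np.hstack(a)[:,:,::-1])
b=[tiles[5],tiles[7]]
cv2.imwrite("pics/c3.png",np.vstack([np.hstack(a)[:250],np.hstack(b)])[:,:,::-1])
```

```text
t1 228 342 352 218 254 ((346.4143981933594, 235.86965942382812), (8.920095443725586, 36.36654281616211), 3.5763344764709473)
t2 294 272 280 130 196 ((275.56353759765625, 163.05075073242188), (66.02732849121094, 7.9149489402771), 88.80650329589844)
v1 red 181 217.8 224.0 ((219.5, 224.5), 9.300638198852539)
v1 red 233 315.6 229.0 ((314.0, 229.0), 9.486932754516602)
v1 blue 7761 222 330 114 226
v2 red 235 310.8 224.7 ((312.3985595703125, 224.7463836669922), 9.55951976776123)
v2 red 143 408.5 225.6 ((407.5, 226.0), 8.846003532409668)
v2 blue 7731 298 405 114 223
```

View pics/c3.png

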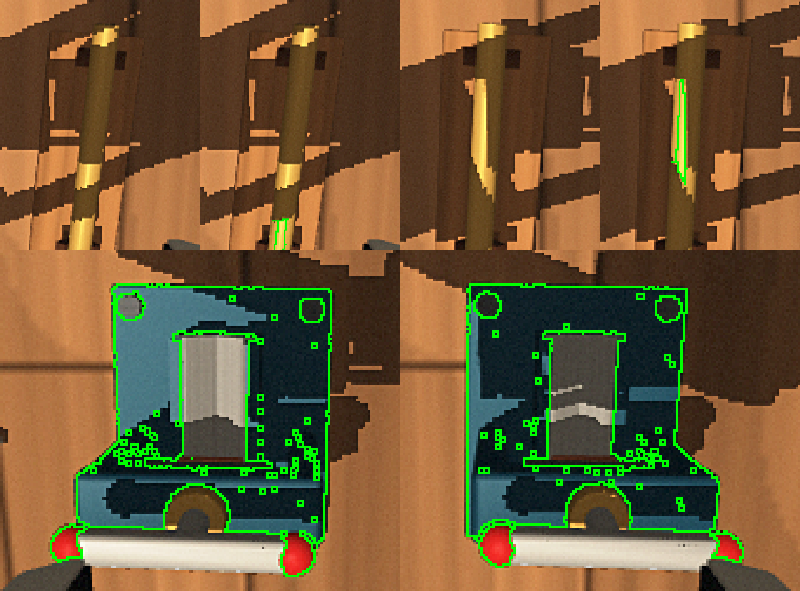

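View pics/c1.png

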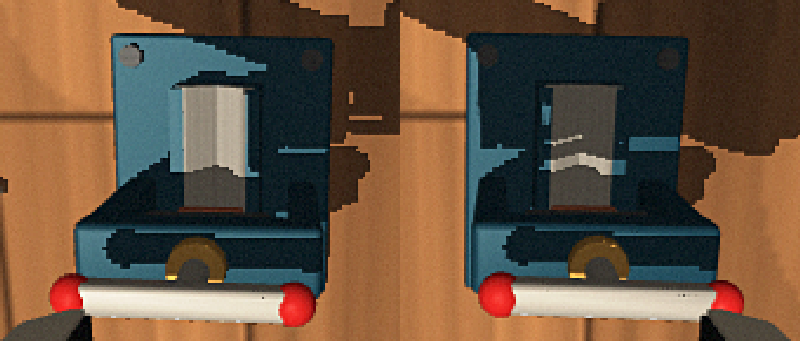

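The crops show the bed's rectangle at crop v1 (182–246, 84) and v2 (552–616, 86), the base plate corners and both balls. The tube's shadowed parts escaped the hue mask, so I'll use a colour ratio instead.

Run:
```python
from h import *
import pickle
d=pickle.load(open("s1.pkl","rb"))
res={};pl=[]
for n,(x0,y0,x1,y1) in dict(t1=(325,80,390,262),t2=(255,80,310,262)).items():
    im=d[n]["image"].astype(float); m=np.zeros(im.shape[:2],np.uint8)
    k=(im[...,1]-im[...,2])/(im[...,0]+1); m[y0:y1,x0:x1]=(k>.40)[y0:y1,x0:x1]
    m=cv2.morphologyEx(m,cv2.MORPH_CLOSE,np.ones((5,5))); nn,l,st,ce=cv2.connectedComponentsWithStats(m); i=1+st[1:,4].argmax()
    ys,xs=np.nonzero(l==i); r=cv2.minAreaRect(np.c_[xs,ys].astype(np.float32)); print(n,st[i],r)
    vx,vy,cx,cy=cv2.fitLine(np.c_[xs,ys].astype(np.float32),cv2.DIST_L2,0,.01,.01).ravel()
    f=lambda y:(cx+vx/vy*(y-cy),y)
    a,b=f(ys.min()-.5),f(ys.max()+.5); print(np.round([a,b],1).tolist()); res[n]=(a,b)
    c,rr=ray(d[n],[a,b]); nrm=np.cross(rr[0],rr[1]); pl.append((nrm/np.linalg.norm(nrm),c))
u=np.cross(pl[0][0],pl[1][0]); u/=np.linalg.norm(u)
p=np.linalg.solve([pl[0][0],pl[1][0],u],[pl[0][0]@pl[0][1],pl[1][0]@pl[1][1],0])
p=p+u*(.27-p[1])/u[1]; print("axis dir",u.round(4),"pt at y=.27",p.round(4))
for n in res: print(n,"ends on plane z",onplane(d[n],res[n],p[2]).round(4).tolist())
a,b=d["v1"],d["v2"]
for k,(x,y) in dict(ballL=((219.5,224.2),(312.0,224.7)),ballR=((314.5,229.0),(407.5,226.0)),bedend=((281.0,135.9),(348.2,136.4)),cTL=((237.6,114.9),(298.9,114.5)),cTR=((330.7,117),(392,116.2))).items():
    q,e=tri([(a,x),(b,y)]); print(k,q.round(4),np.round(e,4))
print("corner plane",onplane(a,[(237.6,114.9),(330.7,117)],.012).round(4).tolist(),onplane(b,[(298.9,114.5),(392,116.2)],.012).round(4).tolist())
t=pickle.load(open("s0.pkl","rb"))["top"]; print("top bed", "balls", [tri([(t,(170+x/3.2,180+y/3.2))for x,y in [(713,46)]]+[(b,(407.5,226))])[0].round(4).tolist(),tri([(t,(170+713/3.2,180+156/3.2)),(a,(219.5,224.2))])[0].round(4).tolist()])
```

```text
t1 [ 339   95   33  160 2241] ((355.4542236328125, 174.82110595703125), (17.289466857910156, 159.90597534179688), 6.20344877243042)
[[363.5, 94.5], [344.9, 254.5]]
t2 [ 265   95   26  160 2282] ((280.4189758300781, 174.45498657226562), (21.084718704223633, 159.6063232421875), 4.429559230804443)
[[283.2, 94.5], [274.6, 254.5]]
axis dir [ 7.920e-02  9.969e-01 -1.000e-04] pt at y=.27 [0.5324 0.27   0.0461]
t1 ends on plane z [[0.5396, 0.361, 0.0461], [0.5258, 0.1874, 0.0461]]
t2 ends on plane z [[0.5396, 0.3604, 0.0461], [0.5258, 0.1872, 0.0461]]
ballL [ 0.5088 -0.1804  0.1803] [0.0005 0.0005]
ballR [ 0.5911 -0.1822  0.183 ] [0.0009 0.0009]
bedend [ 0.5518 -0.1134  0.0551] [0.0006 0.0006]
cTL [ 0.4915 -0.0889  0.0105] [0. 0.]
cTR [ 0.6128 -0.0911  0.0117] [0.0002 0.0002]
corner plane [[0.4919, -0.0888, 0.012], [0.6128, -0.0913, 0.012]] [[0.4916, -0.0889, 0.012], [0.6128, -0.091, 0.012]]
top bed balls [[0.5937, -0.1877, 0.1696], [0.5056, -0.1858, 0.1672]]
```

Run:
```python
from h import *
a=.0793; g=np.array([.5327,.2740])+.042*np.array([np.sin(a),np.cos(a)]); q=down(np.pi/2-a)
arm.move_ptp(np.array([*g,.16]),q); arm.set_gripper(.05)
print(arm.move_l(np.array([*g,.0485]),feed=.12,contact_N=8),arm.current_position())
arm.set_gripper(.0,40); print("w",arm.current_width(),arm.current_grip_force(),arm.current_wrist_force())
arm.move_l(np.array([*g,.16]),feed=.12); print("w",arm.current_width(),arm.current_wrist_force(),arm.current_torque(),arm.current_t())
yv=-.018; q2=down(np.pi/2+yv); O=np.array([.5504,-.1838]); ydir=np.array([-np.sin(yv),np.cos(yv)])
p=O+ydir*(.115+.042); arm.move_ptp(np.array([*p,.16]),q2)
s=wrist("hold"); cv2.imwrite("pics/hold.png",s["image"][:,:,::-1]); print(arm.current_position(),arm.current_wrist_force(),arm.current_torque(),arm.current_t())
```

```text
False [0.53676355 0.31625089 0.04957361]
w 0.014909555547383584 40.00063598155975 [ 3.23114695 -0.03339335  0.37389865]
w 0.015294896025885796 [-1.03557074  1.06645534 -1.60317759] [0.01370546 0.02404118 0.03558122] 9.95
[ 0.55341365 -0.02565361  0.15994079] [ 0.3828704  -0.09017142 -0.61853651] [ 0.01210706  0.08880556 -0.01013028] 11.2917
```

View pics/hold.png

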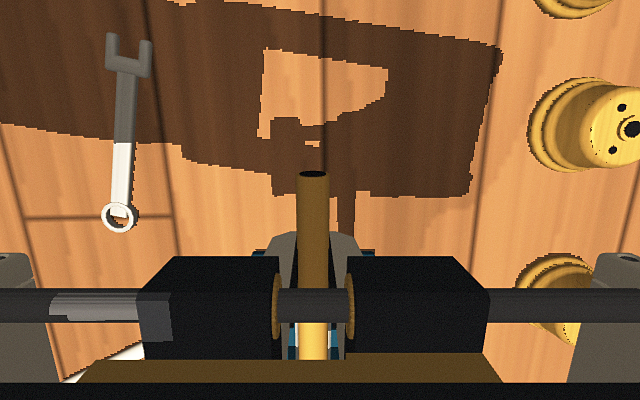

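The tube is held at (313,175–360), in line with the bed beneath it. Next: lower it into the groove, slide it to the stop and check.

Run:
```python
from h import *
p=np.array(arm.current_position()); yv=-.018; yd=np.array([-np.sin(yv),np.cos(yv),0])
arm.move_l(np.r_[p[:2],.072],feed=.12); arm.hold(.3); f0=np.array(arm.current_wrist_force()); print(f0)
print(arm.move_l(np.r_[p[:2],.056],feed=.02,contact_N=4)); arm.hold(.1)
c=np.array(arm.current_position()); print("down",c,np.array(arm.current_wrist_force())-f0,np.array(arm.current_torque()),arm.current_t())
c[2]+=.0007; arm.move_l(c,feed=.02)
print(arm.move_l(c-yd*.045,feed=.05,contact_N=10), arm.current_position())
print(arm.move_l(c-yd*.072,feed=.025,contact_N=6)); e=np.array(arm.current_position())
print("end",e,(c-e)@yd,np.array(arm.current_wrist_force())-f0,arm.current_torque(),arm.current_t(),arm.current_width())
```

```text
[-0.60040282  0.16908195 -1.89208973]
False
down [ 0.5535741  -0.02558318  0.0562495 ] [0.12082072 1.32080375 2.96124248] [ 0.0411972   0.12159781 -0.03467212] 13.525
False [ 0.55290047 -0.07112742  0.05726958]
True
end [ 0.55278699 -0.0788728   0.05754724] 0.05329514969091051 [-1.83502481 -1.84910751  7.77291522] [-0.62205988  0.31442332 -0.13508041] 15.35 0.01464572425299939
```

Run:
```python
from h import *
yv=-.018; yd=np.array([-np.sin(yv),np.cos(yv),0]); e=np.array(arm.current_position())
for i in range(6):
    e[2]+=.0007; arm.move_l(e,feed=.02); arm.hold(.15)
    f=np.array(arm.current_wrist_force()); m=arm.current_torque(); print(np.round(arm.current_position(),4),f.round(2),np.round(m,3))
    if f[2]<-1.2 and abs(m[0])<.15: break
f0=f
print(arm.move_l(e-yd*.018,feed=.025,contact_N=6)); arm.hold(.1); e=np.array(arm.current_position())
print("end",e,(np.array(arm.current_wrist_force())-f0).round(2),arm.current_torque(),arm.current_t())
```

```text
[ 0.5528 -0.0794  0.0583] [-2.42 -1.95  4.16] [-0.576  0.346 -0.068]
[ 0.5527 -0.079   0.0588] [-1.17 -2.53  2.53] [-0.708  0.305 -0.035]
[ 0.5527 -0.0787  0.0595] [-0.43 -1.51  1.15] [-0.327  0.239 -0.048]
[ 0.5527 -0.0786  0.0602] [-0.08  0.42 -0.  ] [ 0.035  0.112 -0.029]
[ 0.5527 -0.0789  0.061 ] [-0.33  0.41 -1.98] [ 0.007  0.135 -0.059]
True
end [ 0.55189688 -0.08779265  0.06013413] [ 1.01 -0.08  2.38] [-0.09075113 -0.12013349  0.06295792] 17.9333
```

Run:
```python
from h import *
yv=-.018; yd=np.array([-np.sin(yv),np.cos(yv),0]); e=np.array(arm.current_position())
e[2]=.0606; arm.move_l(e,feed=.02); arm.hold(.1); f0=np.array(arm.current_wrist_force()); print(f0.round(2))
for k in range(3):
    print(arm.move_l(e-yd*.002*(k+1),feed=.02,contact_N=12)); arm.hold(.1)
    print(np.round(arm.current_position(),4),(np.array(arm.current_wrist_force())-f0).round(2),np.round(arm.current_torque(),3))
print(arm.current_t())
```

```text
[ 0.77  0.83 -1.11]
False
[ 0.5518 -0.0879  0.0604] [-0.09  7.97  0.6 ] [ 1.453 -0.081 -0.086]
False
[ 0.5518 -0.0881  0.0603] [ 0.5  16.83  2.5 ] [ 2.857 -0.166 -0.024]
False
[ 0.5518 -0.0883  0.0603] [ 1.09 25.12  3.12] [ 4.276 -0.254 -0.028]
19.3333
```

Run:
```python
from h import *
import pickle
yv=-.018; yd=np.array([-np.sin(yv),np.cos(yv),0]); e=np.array(arm.current_position())
arm.move_l(e-yd*.0005,feed=.02); print(arm.current_wrist_force())
arm.set_gripper(.05); arm.hold(.3)
p=np.array(arm.current_position()); arm.move_l(np.r_[p[:2],.16],feed=.15)
q=down(np.pi/2-.018); d={}
for n,x in dict(h1=(.59,-.14,.28),h2=(.51,-.14,.28)).items():
    arm.move_ptp(np.array(x),q); d[n]=wrist()
pickle.dump(d,open("s2.pkl","wb")); print(arm.current_t(),arm.current_joint_positions())
k=[cv2.resize(d[n]["image"][60:270,180:460],(400,300),interpolation=cv2.INTER_NEAREST) for n in d]
cv2.imwrite("pics/home.png",np.hstack(k)[:,:,::-1])
```

```text
[1.8319033  7.5404606  0.00849356]
22.725 [-3.64416521e-01 -7.61093747e-02  1.62957783e+00  2.47554551e-04
  1.58978638e+00 -3.46596839e-01]
```

View pics/home.png

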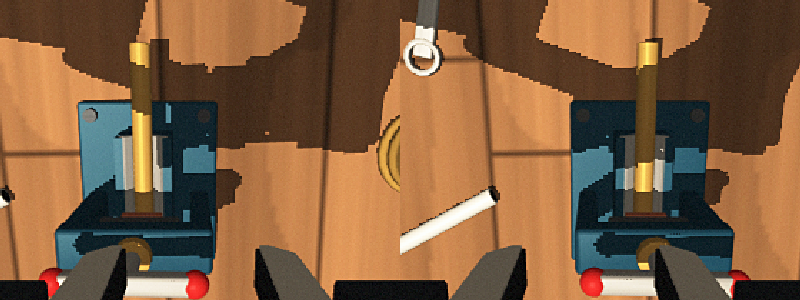

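The tube's end is at crop (140,43) and (650,43). It lies in the groove, under the yoke. I'll check the end position and grip the handle with j6 near its low end, so one grasp covers the whole turn.

```bash
cat >> h.py <<'E'
def reads(n=6):
    v=[]
    for _ in range(n): arm.hold(.02); v.append(np.r_[arm.current_wrist_force(),arm.current_torque()])
    return np.mean(v,0)
def step(c,yaw,z=.181):
    "turn the tool about the vertical through c to yaw"
    q=arm.ik(np.r_[c,z],down(yaw)); arm.goto_joints(q); arm.hold(.06); return reads()
E
python3 - <<'E'
from h import *
import pickle
d=pickle.load(open("s2.pkl","rb")); print("end",tri([(d["h1"],(278,90)),(d["h2"],(355,90))]),[onplane(d[n],u,.064).round(4).tolist() for n,u in (("h1",(278,90)),("h2",(355,90)))])
c=np.array([.5503,-.1826]); y0=np.pi-.02
print("balls",onplane(d["h1"],(317.9,259.5),.178).round(4),onplane(d["h2"],(314.4,257.4),.178).round(4))
j=np.array(arm.ik(np.r_[c,.26],down(y0))); print(j.round(3))
if j[5]<-1.5:
    arm.goto_joints(j); arm.set_gripper(.045)
    print(arm.move_l(np.r_[c,.181],feed=.12,contact_N=8),arm.current_position())
    arm.set_gripper(0,60); arm.hold(.2); print(reads().round(3),arm.current_width(),np.round(arm.current_position(),4),arm.current_t())
E
```

```text
end (array([ 0.55395584, -0.04404425,  0.06459681]), [np.float64(0.0003090282221085334), np.float64(0.0003090282221085206)]) [[[0.5539, -0.0437, 0.064]], [[0.554, -0.0443, 0.064]]]
balls [[ 0.5925 -0.1856  0.178 ]] [[ 0.5085 -0.1825  0.178 ]]
[-0.409  0.068  1.519  0.     1.554 -1.96 ]
False [ 0.550713   -0.18281146  0.18181678]
[ 0.201 -5.591  0.762 -0.876 -0.025 -0.2  ] 0.012489046066097164 [ 0.5504 -0.1833  0.1813] 26.2417
```

Run:
```python
from h import *
c=np.array([.5504,-.1836]); y0=np.pi-.02
for k in range(1,10):
    y=y0-.1*k; r=step(c,y); print(round(.1*k,2),r[:3].round(1),"Mz",r[5].round(3),round(arm.current_t(),2),arm.current_width().__round__(4))
    c=c+np.clip(r[:2]/4500*.3,-.0004,.0004)
    if r[5]>.6: break
print(c,np.round(arm.current_joint_positions(),3)); np.save("c.npy",c)
```

```text
0.1 [-2.1  0.1  4.9] Mz -0.326 26.65 0.0127
0.2 [-0.7  1.8  5. ] Mz -0.323 27.06 0.0126
0.3 [-0.3  1.2  5.4] Mz -0.33 27.47 0.0126
0.4 [0.1 1.3 5.1] Mz -0.335 27.88 0.0125
0.5 [-0.2  1.   5.1] Mz -0.342 28.28 0.0127
0.6 [0.2 0.9 5. ] Mz -0.344 28.69 0.0125
0.7 [0.1 0.1 5. ] Mz -0.308 29.1 0.0125
0.8 [0.3 0.4 5. ] Mz -0.318 29.51 0.0125
0.9 [0.7 0.3 5. ] Mz -0.32 29.92 0.0127
[ 0.55026426 -0.18311677] [-0.41   0.111  1.618  0.     1.411 -1.069]
```

Run:
```python
from h import *
c=np.load("c.npy"); y=np.pi-.02-.9-.1
q=np.array(arm.ik(np.r_[c,.181],down(y)))
arm.goto_joints(q)
for i in range(12):
    print(round(arm.current_t(),3),round(arm.current_torque()[2],3),round(arm.current_joint_positions()[5]-q[5],4),round(arm.current_dq()[5],3), round(arm.current_joint_efforts()[5],3)); arm.hold(.02)
a=arm.snapshot("side")["image"][205:290,290:375]; b=arm.snapshot("top")["image"][180:245,340:415]
cv2.imwrite("pics/turn.png",np.hstack([cv2.resize(a,(390,390)),cv2.resize(b,(390,390))])[:,:,::-1])
```

```text
30.167 -0.313 -0.0077 -0.02 0.194
30.183 -0.307 -0.008 -0.013 0.011
30.2 -0.324 -0.0081 -0.007 -0.11
30.217 -0.341 -0.0082 -0.004 -0.188
30.233 -0.279 -0.0083 -0.004 -0.238
30.25 -0.311 -0.0083 -0.001 -0.269
30.267 -0.386 -0.0084 -0.001 -0.287
30.283 -0.298 -0.0084 -0.001 -0.299
30.3 -0.316 -0.0083 0.0 -0.306
30.317 -0.279 -0.0084 -0.0 -0.31
30.333 -0.26 -0.0084 -0.001 -0.312
30.35 -0.255 -0.0084 0.0 -0.314
```

View pics/turn.png

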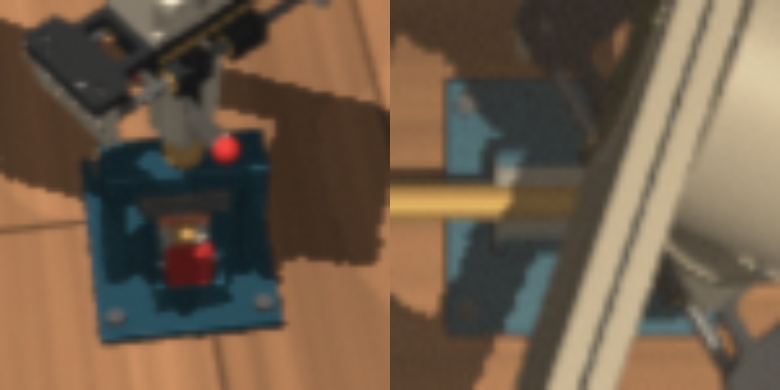

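The side crop shows the jaw above the tube and one red ball at (225,150) swung toward the camera, so the turn is clockwise. After each step the servo settles back slightly, so the free reading is steady at about -0.33. I'll use the deviation from that after equal steps.

Run:
```python
from h import *
c=np.load("c.npy"); y=np.pi-.02-1.0; B=-.327; H=[]
for k in range(1,33):
    y-=.1; q=arm.ik(np.r_[c,.181],down(y)); arm.goto_joints(q); arm.hold(.06); r=reads(8); dv=r[5]-B; H.append(dv)
    print(round(np.pi-.02-y,2),r[:3].round(1),"dev",dv.round(3),round(arm.current_t(),1))
    c=c+np.clip(r[:2]/4500*.3,-.0004,.0004)
    if abs(dv)>.12 or arm.current_t()>58: break
np.save("c.npy",c); np.save("y.npy",y); print(np.round(arm.current_joint_positions(),3))
```

```text
1.1 [0.3 0.6 4.9] dev -0.014 30.9
1.2 [0.3 0.1 5.1] dev -0.007 31.4
1.3 [0.5 0.4 5. ] dev 0.01 31.8
1.4 [0.3 0.  5. ] dev -0.008 32.2
1.5 [ 0.6 -0.   5.2] dev 0.016 32.7
1.6 [ 0.2 -0.1  4.8] dev 0.017 33.1
1.7 [0.5 0.3 5. ] dev 0.011 33.6
1.8 [-0.1 -0.6  5.3] dev 0.006 34.0
1.9 [0.5 0.  5.3] dev 0.007 34.4
2.0 [-0.  -0.2  5.1] dev 0.029 34.9
2.1 [ 0.2 -0.4  4.9] dev 0.009 35.3
2.2 [ 0.3 -0.3  4.9] dev 0.01 35.8
2.3 [ 0.4 -0.2  5.2] dev 0.046 36.2
2.4 [0.3 0.2 5.5] dev 0.074 36.6
2.5 [ 0.6 -0.   5.5] dev 0.139 37.1
[-0.41   0.112  1.617 -0.     1.412  0.531]
```

Run:
```python
from h import *
c=np.load("c.npy"); y=float(np.load("y.npy"))-.1
arm.goto_joints(arm.ik(np.r_[c,.181],down(y))); arm.hold(.06); print("dev",[(reads(8)[5]+.322).round(3) for _ in range(3)],arm.current_t()); np.save("y.npy",y)
```

```text
dev [np.float64(0.184), np.float64(0.162), np.float64(0.177)] 37.8
```

Run:
```python
from h import *
import pickle
c=np.load("c.npy"); arm.set_gripper(.045); arm.hold(.2)
arm.move_l(np.r_[c,.27],feed=.12); d={}
for n,x in dict(h1=(.59,-.14,.28),h2=(.51,-.14,.28)).items():
    arm.move_ptp(np.array(x),down(np.pi/2-.018)); d[n]=wrist()
print(arm.current_t(),arm.current_wrist_force())
k=[cv2.resize(d[n]["image"][60:270,180:460],(400,300),interpolation=cv2.INTER_NEAREST) for n in d]
cv2.imwrite("pics/fin.png",np.hstack(k)[:,:,::-1])
```

```text
41.0333 [ 0.11327768 -0.49164888  0.0619142 ]
```

View pics/fin.png

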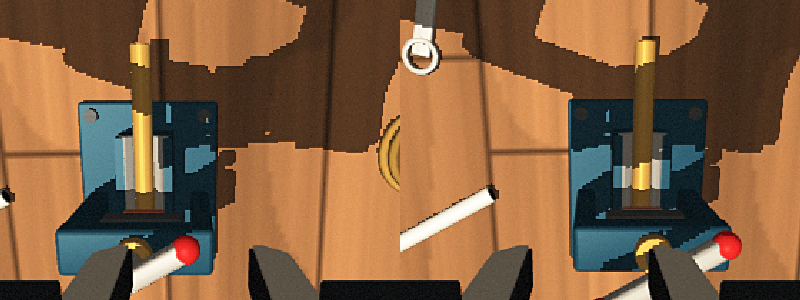

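The tube's end is still at crop (140,43) and (648,42), so it has stayed home. The bar has turned (ball at (186,250)) and the fingers are clear. I'm handing in.

```bash
python3 -c "
from rig import arm
arm.hold(.3); print(arm.close_job())"
```

```text
the job is handed in; nothing more can be done
None
```

I handed the job in at about 41 s: the brass tube is home against the red stop and clamped at about 0.175 N m above free turning (roughly 44 N estimated), the gripper is clear, and no verdict came back.

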